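# Clamp the day's log sheets under the two-post frame

### The job

At the record station, pull up the spring plunger, slide the hood all the way back off the two posts and let the plunger drop into its rear hole. Then lower the loose clamp frame by hand (do not drop it) over both posts at once, so that it lies flat on the sheet stack, covering it, and let go. Leave the pen cup, calculator and stapler where they are.

Things in the scene. Friction and masses are not known exactly. Their poses are not given: they have to be found in the camera images.
- station: Fixed record station: grey base plate 260 (x) by 230 (y) by 12 mm; origin at its underside's centre, on the desk; yaw varies. Its +x is the rear (the hood opens that way), -x the front. A fixed stack of white sheets, 148 (x) by 156 (y) by 6 mm, lies on it, top 18 mm above the desk, centred at station (-40, -15) mm. Posts at station x 15, y +25 and -55 mm; plunger at y 97 mm.
- post_left (a point): Steel post on the station's +y side: this point is on its axis, level with the sheet stack's top (18 mm above the desk). 8 mm diameter, tip 46 mm above the desk, the last 10 mm tapering to 3 mm diameter. Axes as the station's.
- post_right (a point): The same, for the like post on the station's -y side, 80 mm from the other.
- hood (a joint): How far the hood has been slid along the station's +x, in m: 0 = shut over the posts (start), 0.072 = end stop, fully open. It slides with light friction (some 2 N) but only while the plunger's pin is out of its hole.
- hood_top (a point): Centre, midway between the post lines, on the top face of the grey plastic hood, moving with it; 56 mm above the desk. The hood is a tunnel open at front and rear: 4 mm top plate 60 mm (x, +-30 of this point) by 226 mm (y, -98 to +128 mm of this point), on two side walls. Axes as the station's.
- plunger (a joint): How far the plunger is pulled up against its spring, m: 0 = down, pin in a hole (start); 0.012 = stop. The pin leaves its hole at 0.007; the spring pulls with 5 N at 0, 9.5 N at 0.012. Between its two holes, 72 mm apart in a dark rail under the hood's +y end, the pin rides at 0.007; at hood values above 0.068 it drops into the rear hole if released.
- knob (a point): Centre of the plunger's black knob, moving with it: upright cylinder, 22 mm diameter, 22 mm high (11 mm above and below this point), on a 10 mm stem; 85 mm above the desk when down. It stands on the hood's +y end, 112 mm from hood_top along y; below it a 20 mm bush reaches 68 mm above the desk.
- frame: Loose aluminium clamp frame, 146 (x) by 150 (y) by 6 mm, 0.22-0.37 kg, flat on the desk; origin on its underside at its middle, near its centre of mass. Its +x edge strip, 36 mm wide, has two 11 mm through holes. A grip rib stands centred over the origin: 48 (x) by 12 (y) mm, from 6 to 36 mm above the underside. Mounted, its axes point as the station's, origin 55 mm before the posts.
- hole_left (a point): Centre of the frame's hole on its +y side, at its underside: frame (55, +40) mm. It goes on post_left.
- hole_right (a point): Centre of the frame's hole on its -y side, at its underside: frame (55, -40) mm. It goes on post_right.
- sorter: Obstacle between the station and the frame, fixed on the desk: upright file sorter with two slim files, 200 (x) by 50 (y) mm, 130 mm high; origin at the centre of its underside.
- pen_cup: Bystander: black pen cup, 72 mm diameter, 90 mm high, pens to 140 mm; origin at the centre of its underside.
- calculator: Bystander: desk calculator, 150 by 85 by 19 mm, origin at the centre of its underside.
- stapler: Bystander: stapler, 140 by 38 mm, 57 mm high, origin at the centre of its underside.
Not all that is in view belongs to the job. Leave any red look-alike of the frame alone.

How it is judged:
By the outcome, as a careful person would: the job done as asked, in the order asked, and still so for the second after the job is handed in, with the robot touching nothing.
It also fails if it takes over 70 s, if anything falls off the work surface, if the arm or the gripper's body presses on something with over 40 N, if the wrist force passes 120 N, or if a joint passes its speed limit or range.

### The arm

A 7-joint arm with a two-finger parallel gripper is mounted at the origin on the work surface. World frame = base frame: x ahead of the robot, y to its left, z up, the work surface at z = 0. Lengths are in mm, angles in rad, forces in N, time in s.
With the tool pointing down it reaches from about 425 to 950 mm from the base axis. Payload 16.7 kg.
Tool frame: the origin (TCP) lies on the centre line of the jaws, within the pads' length; the fingertips stand 25 mm ahead of it and the grasp point (between the pads) lies 6 mm ahead of it; z points along the fingers, x is the direction in which the jaws open and shut, and the axes are right-handed (so a half turn about z gives the same grasp; the last joint's range is limited). The gripper opens to 94 mm and grips with 3 to 60 N. Pads are 16 mm wide; open, the fingers measure 119 mm over their backs; the gripper's body (75 mm by 177 mm) begins 78 mm behind the grasp point.
Start: joints at [-1.258, 0.426, 0.074, 1.606, -0.034, 1.111, -0.067], TCP at [300.752, 604.255, 230.467] pointing down, gripper open.
Joint ranges: [-2.85, 2.85], [-0.5, 2.14], [-1.23, 1.37], [0.21, 2.46], [-1.02, 4.16], [0.16, 2.05], [-2.73, 2.73]. Speed limits (rad/s): [1.89, 1.89, 2.39, 2.39, 3.01, 3.01, 3.01].

### API

Orientations are given as a unit quaternion [x, y, z, w].
In Python, from station import env gives the robot as it stands. The module is installed in compiled form; this text tells all that it offers. Calls block until the motion is done:
- env.movep(position, orientation): joint-space move of the TCP to a pose.
- env.servo_line(position, rot=None, velocity=150): straight line of the TCP; rot=None keeps the orientation; velocity is the mean speed in mm/s.
- env.movej(angles): joint-space move.
- env.release() and env.close_gripper(effort=None): open the fingers fully, or close them until they stop; effort is the grip in N (None keeps the last).
- env.sleep(seconds).
- env.inverse_kinematics(position, orientation): joint angles nearest the present ones, or None.
- env.sense(): the state.
- env.camera(name): name is "scene" or "top" or "wrist"; returns (picture, depth): 420x560x3 uint8, red, green, blue; 420x560 float32, mm along the optical axis (not along the pixel's ray), 0 where there is no reading.
- env.get_calibration(name): a dict with "intrinsics" (3x3 intrinsics, pixels), "dist" ([k1, k2, p1, p2, k3] as OpenCV has them; the pictures are not rectified), "R" (3x3) and "t" (3): a world point X has camera coordinates R X + t. Camera axes: x right, y down, z forward; pixel columns grow to the right and rows downward; lengths in mm; the calibration is good to about 2 mm. A picture is of the moment at which its call begins: read the wrist's pose just before it. get_calibration takes no time and is no camera call; for the wrist camera it gives the pose at the moment of the call.
A pose or a line that the arm cannot do raises env.Unreachable and nothing moves.
- env.finish_job(): hands the job in, once; it reports no verdict.
The state is a dict: "time_s": time; "joints": joint angles; "dq": joint speeds; "tau": joint torques, N m; "tcp_pos": TCP position; "tcp_rot": TCP orientation; "wrist_force": force on the tool from outside, world axes, zero at the start; "wrist_torque": the same for the moment, N m; "grip_width": finger opening in mm.
Only numpy, scipy, OpenCV 4.12 (cv2) and the standard library are available. Lean on these libraries where they do the work, as an engineer would, in place of code of your own. Each camera call takes 0.05 s, during which the arm holds its last target.

## Working session

There is one attempt and no reset: what is moved stays moved. The work goes in short steps, each a Python script; the robot and the scene stay as the last script left them, time stands still between calls to the robot, and variables do not carry over. Pictures are saved under pics/ and viewed, and the job is handed in when it is done.

```bash
mkdir -p pics; ls; python3 - <<'E'
from station import env
import cv2
s=env.sense();print(s)
for n in("scene","top","wrist"):
    c=env.get_calibration(n);print(n,c)
    p,d=env.camera(n);cv2.imwrite(f"pics/{n}0.png",p[:,:,::-1]);
    import numpy as np;np.savez(f"{n}0.npz",p=p,d=d,K=c["intrinsics"],D=c["dist"],R=c["R"],t=c["t"])
E
```

```text
pics
{'time_s': 0.0, 'joints': array([-1.25851658,  0.42671733,  0.07382184,  1.60659024, -0.03409744,
        1.11082103, -0.0670978 ]), 'dq': array([-2.47665233e-03, -7.55557956e-04, -6.52498197e-04,  9.08083622e-04,
       -2.68542690e-05,  2.33871827e-03,  1.33374325e-04]), 'tau': array([ 7.52650594e-04, -9.35807633e+01,  3.66726011e+00, -4.54181278e+01,
       -4.86276392e-02,  2.01979402e-02,  1.46812213e-04]), 'tcp_pos': array([300.56951298, 603.93211525, 229.79191997]), 'tcp_rot': array([ 8.50159626e-01,  5.26524645e-01, -5.19931331e-04,  3.71091493e-04]), 'wrist_force': array([ 0.68605642, -0.51896678,  0.08940006]), 'wrist_torque': array([ 0.02748352, -0.01212377,  0.01051998]), 'grip_width': 93.58960865704819}
scene {'intrinsics': array([[381.78584782,   0.        , 278.30763182],
       [  0.        , 381.78584782, 205.28864312],
       [  0.        ,   0.        ,   1.        ]]), 'dist': array([-0.08628892,  0.        ,  0.        ,  0.        ,  0.        ]), 'R': array([[ 0.30974567,  0.95069203, -0.01556545],
       [ 0.55302337, -0.19344938, -0.8103965 ],
       [-0
[... 368 characters left out ...]
 0.0152183 , -0.99987936, -0.00310875],
       [-0.99788039, -0.01499099, -0.06332459],
       [ 0.06327034,  0.00406585, -0.99798814]]), 't': array([  -6.11324355,  501.58058279, 1554.28135601])}
wrist {'intrinsics': array([[308.57245989,   0.        , 282.42986984],
       [  0.        , 308.57245989, 207.31081911],
       [  0.        ,   0.        ,   1.        ]]), 'dist': array([-0.06272983,  0.        ,  0.        ,  0.        ,  0.        ]), 'R': array([[ 4.44598280e-01,  8.95729891e-01, -5.75324383e-04],
       [ 8.68663389e-01, -4.31006859e-01,  2.44247834e-01],
       [ 2.18532117e-01, -1.09091930e-01, -9.69712671e-01]]), 't': array([-675.32134169,  -25.96355572,  391.93217399])}
```

View pics/scene0.png

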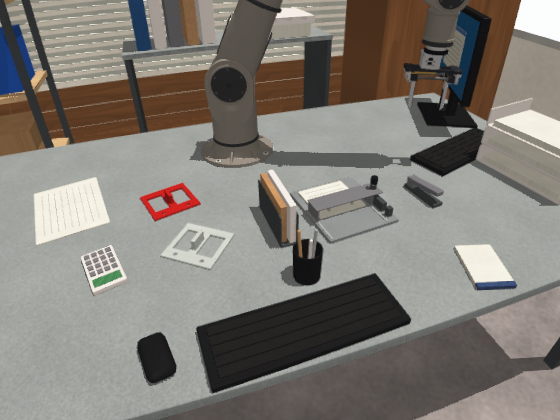

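View pics/top0.png

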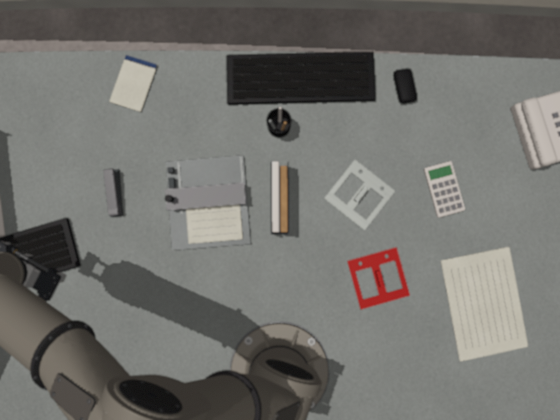

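View pics/wrist0.png

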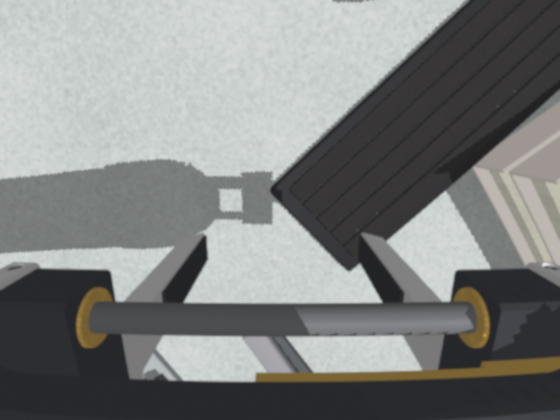

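The top view shows the station at about (208,200), with its knob near (171,199). The sorter is at (280,197), the grey frame at (360,194), rotated, and the red look-alike at (378,278). Next I'll enlarge the station and the frame.

```bash
python3 - <<'E'
import cv2
p=cv2.imread("pics/top0.png");s=cv2.imread("pics/scene0.png")
a=cv2.resize(p[145:260,155:265],None,fx=5,fy=5,interpolation=cv2.INTER_CUBIC)
b=cv2.resize(p[150:240,315:405],None,fx=6,fy=6,interpolation=cv2.INTER_CUBIC)
cv2.imwrite("pics/c1.png",a);cv2.imwrite("pics/c2.png",b)
cv2.imwrite("pics/c3.png",cv2.resize(s[165:245,290:405],None,fx=6,fy=6,interpolation=cv2.INTER_CUBIC))
E
```

```text
(no output)
```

View pics/c1.png

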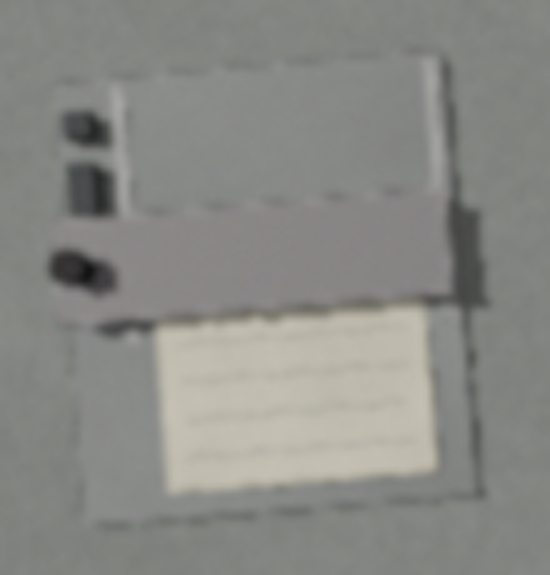

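View pics/c2.png

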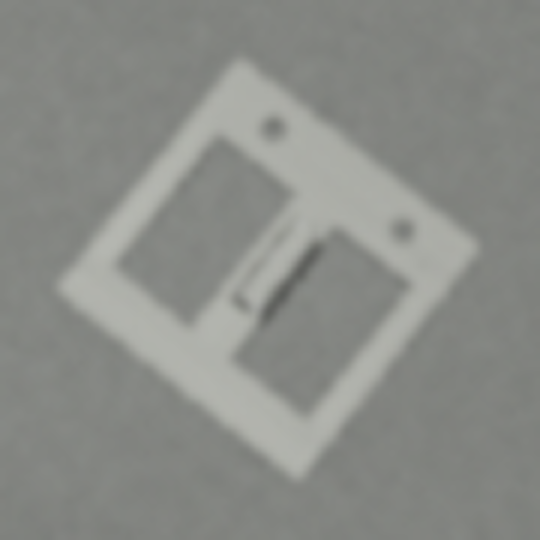

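View pics/c3.png

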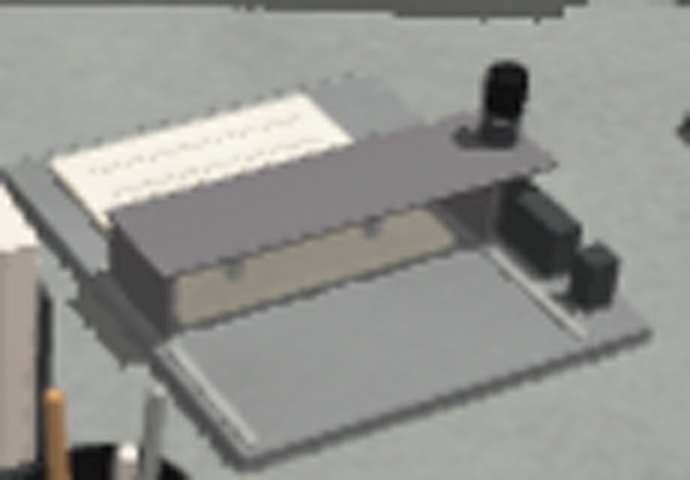

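```bash
cat > h.py <<'E'
import numpy as np,cv2
def ray(c,px,z):
    K,D,R,t=[np.asarray(c[k],float) for k in("intrinsics","dist","R","t")]
    u=cv2.undistortPoints(np.array(px,float).reshape(-1,1,2),K,D).reshape(-1,2)
    d=np.c_[u,np.ones(len(u))]@R; o=-R.T@t
    return o+d*((z-o[2])/d[:,2])[:,None]
def proj(c,X):
    K,D,R,t=[np.asarray(c[k],float) for k in("intrinsics","dist","R","t")]
    return cv2.projectPoints(np.array(X,float).reshape(-1,1,3),cv2.Rodrigues(R)[0],t,K,D)[0].reshape(-1,2)
def q(yaw): # tool down; jaw (x) axis at world angle yaw
    from scipy.spatial.transform import Rotation as Ro
    return (Ro.from_euler('z',yaw)*Ro.from_euler('x',np.pi)).as_quat()
E
python3 - <<'E'
from h import *
def L(n):
    f=np.load(n);return dict(intrinsics=f['K'],dist=f['D'],R=f['R'],t=f['t'])
c=L("top0.npz")
A=lambda l,s,x,y:[(x+(a-s/2+.5)/s,y+(b-s/2+.5)/s) for a,b in l]
st=ray(c,A([(485,495),(95,525),(57,82),(450,55)],5,155,145),12);print("base",st[:,:2])
d=[np.linalg.norm(st[i]-st[i-1]) for i in range(4)];print(d,st.mean(0))
print("sheet",ray(c,A([(437,470),(167,493)],5,155,145),18))
print("knob",ray(c,A([(68,266)],5,155,145),96))
f=ray(c,A([(240,58),(60,285),(298,480),(478,247)],6,315,150),6);print("frame",f,f.mean(0),[np.linalg.norm(f[i]-f[i-1]) for i in range(4)])
h=ray(c,A([(273,128),(403,230)],6,315,150),3);print("holes",h,np.linalg.norm(h[0]-h[1]))
print("sorter",ray(c,[(271,233),(289,234),(287,163),(272,162)],130))
e=h[0]-h[1];print("frame yaw",np.arctan2(-e[0],e[1]))
e=st[1]-st[0];print("st yaw",np.arctan2(-e[0],e[1]), )
e=st[3]-st[0];print(np.arctan2(e[1],e[0]));e=st[2]-st[1];print(np.arctan2(e[1],e[0]))
E
```

```text
base [[369.32526528  83.62284333]
 [347.99047373 309.76728795]
 [606.09241407 339.27975749]
 [624.90348057 108.82255649]]
[np.float64(256.81754159920973), np.float64(227.1485926978346), np.float64(259.7837513442719), np.float64(231.22365301986582)] [487.07790841 210.37311131  12.        ]
sheet [[383.36252766 111.19667496  18.        ]
 [367.42355327 267.10052318  18.        ]]
knob [[493.05561439 311.64595346  96.        ]]
frame [[ 619.92255173 -213.10636536    6.        ]
 [ 507.50065983 -126.11767041    6.        ]
 [ 414.56563694 -242.62579846    6.        ]
 [ 529.14595724 -330.16020706    6.        ]] [ 517.78370144 -228.00251032    6.        ] [np.float64(148.1282956211983), np.float64(142.14680730664634), np.float64(149.03376255602805), np.float64(144.19057697588116)]
holes [[ 586.14815011 -229.85064989    3.        ]
 [ 537.13668522 -293.85393385    3.        ]] 80.6135475412587
sorter [[400.89246641  25.60819403 130.        ]
 [398.95704734 -22.52427716 130.        ]
 [589.71915656 -14.41594831 130.        ]
 [591.83499427  26.03704196 130.        ]]
frame yaw -0.6535145005358258
st yaw 0.09406303153697437
0.09828116447995092
0.11384977533623304
```

```bash
python3 - <<'E'
from h import *
from station import env
from scipy.spatial.transform import Rotation as Ro
s=env.sense();c=env.get_calibration("wrist")
o=-c["R"].T@c["t"];T=Ro.from_quat(s["tcp_rot"]).as_matrix()
print("cam in tool",T.T@(o-s["tcp_pos"]),"axes\n",(c["R"]@T).round(3))
for nm,p,b in(("knob",[492,309,200],0.1),("frame",[518,-228,200],-.65+np.pi/2),("mount",[449,191,200],.1+np.pi/2)):
    for k in(0,1,-1):
        j=env.inverse_kinematics(p,q(b+k*np.pi));print(nm,k,None if j is None else j.round(2))
E
```

```text
cam in tool [   0.64417017  -71.27912261 -156.15553283] axes
 [[ 1.    -0.001 -0.001]
 [ 0.001  0.97  -0.244]
 [ 0.001  0.244  0.97 ]]
knob 0 [-0.98  0.32  0.38  1.87 -0.14  0.98 -0.44]
knob 1 [-0.52  0.31 -0.19  1.84  0.07  0.99  2.51]
knob -1 [-0.52  0.31 -0.19  1.84  0.07  0.99  2.51]
frame 0 [-0.44  0.41  0.95  1.92 -0.4   1.01  1.61]
frame 1 [-0.58  0.56  1.22  1.93 -0.6   1.08 -1.33]
frame -1 [-0.58  0.56  1.22  1.93 -0.6   1.08 -1.33]
mount 0 [-0.71  0.15  0.2   2.06 -0.04  0.94  1.17]
mount 1 [-1.14  0.17  0.68  2.08 -0.13  0.93 -1.85]
mount -1 [-1.14  0.17  0.68  2.08 -0.13  0.93 -1.85]
```

```bash
python3 - <<'E'
from h import *
from station import env
env.movep([492,275,290],q(0.1));env.sleep(.3)
c=env.get_calibration("wrist");s=env.sense();p,d=env.camera("wrist")
cv2.imwrite("pics/w1.png",p[:,:,::-1]);np.savez("w1.npz",p=p,d=d,K=c["intrinsics"],D=c["dist"],R=c["R"],t=c["t"])
print(s["time_s"],s["tcp_pos"],proj(c,[[492.5,309,96],[502,212,56]]))
E
```

```text
1.8833 [491.80791002 275.54405034 289.81275262] [[286.12731406 164.72891425]
 [285.22179446 234.75130009]]
```

View pics/w1.png

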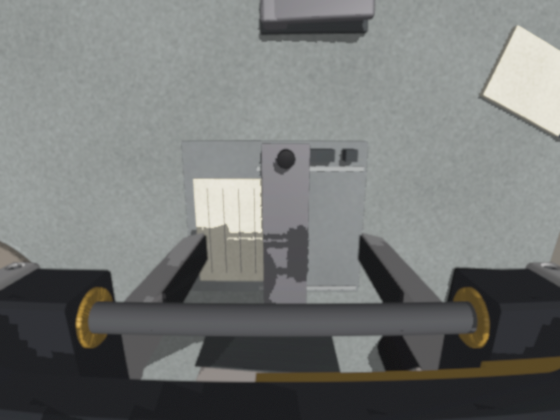

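The wrist view shows the knob at about (286,158) on the hood (x 262–308). The base's far edge lies along y≈141, from x 183 to 367. I'll extract these properly.

```bash
python3 - <<'E'
from h import *
f=np.load("w1.npz");c=dict(intrinsics=f['K'],dist=f['D'],R=f['R'],t=f['t']);p=f['p'];d=f['d']
g=cv2.cvtColor(p,cv2.COLOR_RGB2GRAY)
r=g[143:172,270:302];_,m=cv2.threshold(r,30,255,cv2.THRESH_BINARY_INV)
n,l,st,ce=cv2.connectedComponentsWithStats(m);print(st[1:],ce[1:]+[270,143])
for yy in(150,156,160,165):print(g[yy,272:300])
print("depth",d[150:168:3,280:293:4].round(0))
# depth-> world for knob top
K=f['K'];o=-f['R'].T@f['t'];print("cam",o)
# base edges: subpixel by gradient
gf=cv2.GaussianBlur(g,(0,0),1).astype(float)
def edge(pts): return np.array(pts,float)
top=[(x,125+np.argmax(np.abs(np.diff(gf[125:150,x])))+.5) for x in list(range(195,250,5))+list(range(315,360,5))]
rt=[(355+np.argmax(np.abs(np.diff(gf[y,355:380])))+.5,y) for y in range(150,230,8)]
lf=[(172+np.argmax(np.abs(np.diff(gf[y,172:191])))+.5,y) for y in range(150,230,8)]
hr=[(298+np.argmax(np.abs(np.diff(gf[y,298:316])))+.5,y) for y in range(180,230,6)]
hl=[(255+np.argmax(np.abs(np.diff(gf[y,255:270])))+.5,y) for y in range(180,230,6)]
for nm,e,z in(("+y",top,12),("+x",rt,12),("-x",lf,12),("hood+x",hr,56),("hood-x",hl,56)):
    w=ray(c,e,z);v=cv2.fitLine(w[:,:2].astype(np.float32),cv2.DIST_HUBER,0,.01,.01).ravel();print(nm,v,np.arctan2(v[1],v[0]))
E
```

```text
[] []
[139 139 140 140 140 140 137 126 109  86  66  53  49  51  52  54  62  75
  92 111 128 137 141 141 141 142 141 142]
[140 139 138 134 118  84  54  48  50  51  52  52  52  53  55  55  55  55
  53  54  53  59  86 119 136 141 142 141]
[137 135 123  95  66  49  44  45  45  46  47  47  47  48  48  48  47  48
  48  48  47  49  67 100 128 139 141 141]
[125 101  82  77  74  69  58  48  41  40  40  41  41  42  43  42  42  43
  47  58  81 106 127 137 140 140 140 140]
depth [[383. 344. 344. 383.]
 [344. 343. 343. 345.]
 [345. 346. 344. 345.]
 [346. 346. 345. 346.]
 [347. 347. 347. 346.]
 [346. 348. 347. 347.]]
cam [484.28186498 346.63430052 445.94972816]
+y [9.9963641e-01 2.6963284e-02 4.7346295e+02 3.2788663e+02] 0.026966553
+x [ 1.6834226e-01 -9.8572862e-01  6.1177484e+02  2.7328558e+02] -1.4016486
-x [ 8.9289166e-02 -9.9600577e-01  3.4968680e+02  2.5303786e+02] -1.4813881
hood+x [ 1.6215831e-01 -9.8676473e-01  5.2757281e+02  2.5823706e+02] -1.4079188
hood-x [ 9.5930487e-02 -9.9538803e-01  4.6580127e+02  2.5042076e+02] -1.4747181
```

```bash
python3 - <<'E'
import cv2
p=cv2.imread("pics/w1.png");cv2.imwrite("pics/c4.png",cv2.resize(p[130:250,170:380],None,fx=3.8,fy=3.8,interpolation=cv2.INTER_CUBIC))
E
```

```text
(no output)
```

View pics/c4.png

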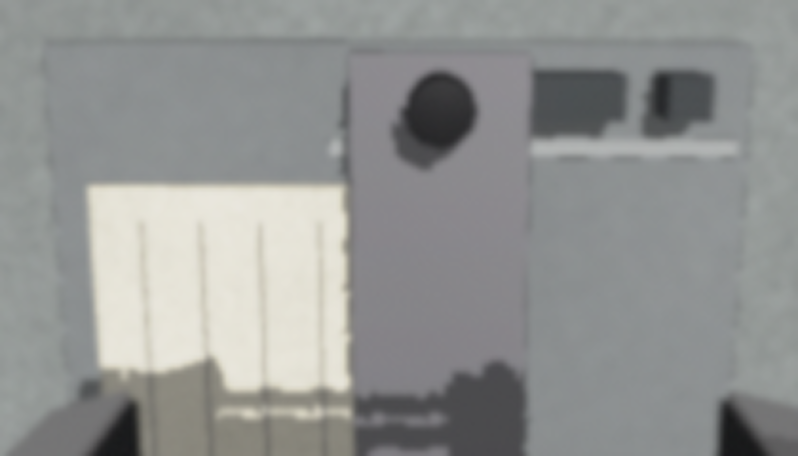

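```bash
python3 - <<'E'
from h import *
from station import env
f=np.load("w1.npz");c=dict(intrinsics=f['K'],dist=f['D'],R=f['R'],t=f['t']);p=f['p'];d=f['d']
c2=env.get_calibration("wrist");print(c2["R"]-f['R'],c2['t']-f['t'], c2['R'], f['K'],f['D'])
print(env.sense()['tcp_pos'],env.sense()['tcp_rot'])
g=cv2.cvtColor(p,cv2.COLOR_RGB2GRAY)
gf=cv2.GaussianBlur(g,(0,0),1).astype(float)
for y in range(145,236,10):
  print(y,[a+np.argmax(np.abs(np.diff(gf[y,a:b])))+.5 for a,b in((172,191),(255,270),(298,316),(355,380))])
# depth plane check
o=-f['R'].T@f['t']
px=np.array([(230,150),(190,160),(330,200),(340,260),(150,100),(420,100),(420,200),(100,200),(150,60),(285,200),(285,220)])
dd=np.array([d[b,a] for a,b in px])
u=cv2.undistortPoints(px.astype(float).reshape(-1,1,2),f['K'],f['D']).reshape(-1,2)
X=(np.c_[u,np.ones(len(u))]*dd[:,None]-f['t'])@f['R'];print(X.round(1))
E
```

```text
[[ 3.24620141e-05 -3.17415624e-04  6.63819800e-05]
 [-3.22408321e-04 -4.78079272e-05 -5.87531904e-05]
 [-1.92770825e-05  5.69327747e-05 -1.47327425e-05]] [0.00366898 0.01633735 0.01074418] [[ 9.94817256e-01  1.01677790e-01  5.03959731e-04]
 [ 9.84901796e-02 -9.64837492e-01  2.43697146e-01]
 [ 2.52648264e-02 -2.42384491e-01 -9.69851250e-01]] [[308.57245989   0.         282.42986984]
 [  0.         308.57245989 207.31081911]
 [  0.           0.           1.        ]] [-0.06272983  0.          0.          0.          0.        ]
[491.82418071 275.38102271 289.85199784] [ 9.98730101e-01  5.03802347e-02 -9.86857969e-05  9.19939229e-05]
145 [np.float64(180.5), np.float64(259.5), np.float64(310.5), np.float64(368.5)]
155 [np.float64(179.5), np.float64(258.5), np.float64(309.5), np.float64(357.5)]
165 [np.float64(181.5), np.float64(259.5), np.float64(308.5), np.float64(367.5)]
175 [np.float64(181.5), np.float64(258.5), np.float64(310.5), np.float64(355.5)]
185 [np.float64(182.5), np.float64(260.5), np.float64(307.5), np.float64(366.5)]
195 [np.float64(183.5), np.float64(259.5), np.float64(299.5), np.float64(365.5)]
205 [np.float64(184.5), np.float64(260.5), np.float64(309.5), np.float64(378.5)]
215 [np.float64(184.5), np.float64(260.5), np.float64(309.5), np.float64(364.5)]
225 [np.float64(185.5), np.float64(260.5), np.float64(302.5), np.float64(363.5)]
235 [np.float64(188.5), np.float64(262.5), np.float64(308.5), np.float64(358.5)]
[[4.150e+02 3.126e+02 1.400e+01]
 [3.599e+02 2.934e+02 1.390e+01]
 [5.628e+02 2.560e+02 1.230e+01]
 [5.905e+02 1.660e+02 1.480e+01]
 [2.969e+02 3.699e+02 1.400e+00]
 [6.712e+02 4.085e+02 4.000e-01]
 [6.993e+02 2.678e+02 1.800e+00]
 [2.207e+02 2.188e+02 1.600e+00]
 [2.958e+02 4.225e+02 1.600e+00]
 [4.967e+02 2.598e+02 5.850e+01]
 [4.995e+02 2.330e+02 5.810e+01]]
```

```bash
python3 - <<'E'
from h import *
f=np.load("w1.npz");c=dict(intrinsics=f['K'],dist=f['D'],R=f['R'],t=f['t']);p=f['p']
g=cv2.GaussianBlur(cv2.cvtColor(p,cv2.COLOR_RGB2GRAY),(0,0),.8).astype(float)
def cross(v,lv):
    i=np.where((v[:-1]-lv)*(v[1:]-lv)<0)[0]
    return None if len(i)==0 else i[0]+(v[i[0]]-lv)/(v[i[0]]-v[i[0]+1])
fr=[(185+cross(g[y,185:203],185),y) for y in range(182,222,3)]
ty=[(x,170+cross(g[170:186,x],185)) for x in range(198,258,4)]
for nm,e in(("front",fr),("+y",ty)):
    w=ray(c,e,18);v=cv2.fitLine(w[:,:2].astype(np.float32),cv2.DIST_HUBER,0,.01,.01).ravel();print(nm,v,np.arctan2(v[1],v[0]));
    e=np.array(e);print(e[:3],e[-2:])
r=g[140:175,268:305]
m=(g<85).astype(np.uint8)[140:175,268:305];n,l,st,ce=cv2.connectedComponentsWithStats(m);print(st[1:],ce[1:]+[268,140])
# top cam sheet front edge & right edge
f=np.load("top0.npz");c=dict(intrinsics=f['K'],dist=f['D'],R=f['R'],t=f['t']);p=f['p']
g=cv2.GaussianBlur(cv2.cvtColor(p,cv2.COLOR_RGB2GRAY),(0,0),.6).astype(float)
fr=[(x,235+cross(g[235:250,x],165)) for x in range(192,240,3)]
sd=[(234+cross(g[y,234:247],165),y) for y in range(212,238,2)]
sl=[(182+cross(g[y,182:194],165),y) for y in range(214,240,2)]
L={}
for nm,e in(("front",fr),("-y",sd),("+y",sl)):
    w=ray(c,e,18);v=cv2.fitLine(w[:,:2].astype(np.float32),cv2.DIST_HUBER,0,.01,.01).ravel();print("top",nm,v,np.arctan2(v[1],v[0]))
E
```

```text
Traceback (most recent call last):
TypeError: unsupported operand type(s) for +: 'int' and 'NoneType'
```

```bash
cat >> h.py <<'E'
def cross(g,a,b,n=60):
    """strongest subpixel edge along the pixel segment a->b"""
    s=np.linspace(0,1,n);P=np.array(a)+s[:,None]*(np.array(b)-np.array(a))
    v=cv2.remap(g.astype(np.float32),P[:,0].astype(np.float32).reshape(1,-1),P[:,1].astype(np.float32).reshape(1,-1),cv2.INTER_LINEAR).ravel()
    lv=(v.max()+v.min())/2;i=np.where((v[:-1]-lv)*(v[1:]-lv)<=0)[0][0]
    return P[i]+(P[1]-P[0])*(v[i]-lv)/(v[i]-v[i+1]+1e-9)
def fit(c,e,z):
    w=ray(c,e,z);v=cv2.fitLine(w[:,:2].astype(np.float32),cv2.DIST_HUBER,0,.01,.01).ravel()
    r=(w[:,:2]-v[2:])@np.array([-v[1],v[0]]);return v,np.arctan2(v[1],v[0]),r.std()
def load(n):
    f=np.load(n);return dict(intrinsics=f['K'],dist=f['D'],R=f['R'],t=f['t']),f['p'],f['d']
def gray(p,s=.7):return cv2.GaussianBlur(cv2.cvtColor(p,cv2.COLOR_RGB2GRAY),(0,0),s).astype(np.float32)
def snap(n,name="wrist"):
    from station import env
    c=env.get_calibration(name);p,d=env.camera(name)
    cv2.imwrite(f"pics/{n}.png",p[:,:,::-1]);np.savez(n+".npz",p=p,d=d,K=c["intrinsics"],D=c["dist"],R=c["R"],t=c["t"])
E
python3 - <<'E'
from h import *
c,p,_=load("w1.npz");g=gray(p)
print("front",fit(c,[cross(g,(186,y),(201,y)) for y in range(182,222,3)],18))
print("+y",fit(c,[cross(g,(x,172),(x,184)) for x in range(200,258,4)],18))
m=(g<85).astype(np.uint8)[140:175,268:305];n,l,st,ce=cv2.connectedComponentsWithStats(m);print(st[1:],ce[1:]+[268,140])
c,p,_=load("top0.npz");g=gray(p)
print("top front",fit(c,[cross(g,(x,236),(x,249)) for x in range(192,240,3)],18))
print("top -y",fit(c,[cross(g,(235,y),(247,y)) for y in range(212,236,2)],18))
print("top +y",fit(c,[cross(g,(180,y),(194,y)) for y in range(214,240,2)],18))
E
```

```text
front (array([ 9.9577308e-02, -9.9502981e-01,  3.6872009e+02,  2.3513057e+02],
      dtype=float32), np.float32(-1.4710537), np.float64(0.09757881260323042))
+y (array([9.9533397e-01, 9.6489705e-02, 4.1249707e+02, 2.7325140e+02],
      dtype=float32), np.float32(0.09664006), np.float64(0.07136885263124285))
[[  7   9  20  24 344]] [[284.20639535 160.45930233]]
top front (array([ 1.01066306e-01, -9.94879663e-01,  3.73397522e+02,  1.99990005e+02],
      dtype=float32), np.float32(-1.4695572), np.float64(0.5929659013554978))
top -y (array([9.95960534e-01, 8.97923112e-02, 4.27053162e+02, 1.15741806e+02],
      dtype=float32), np.float32(0.08991341), np.float64(0.2151226495874261))
top +y (array([9.9514520e-01, 9.8417498e-02, 4.1582568e+02, 2.7174307e+02],
      dtype=float32), np.float32(0.098577075), np.float64(0.16786521552634973))
```

```bash
python3 - <<'E'
from h import *
def org(pf,py,a=.098):
    ex=np.array([np.cos(a),np.sin(a)]);ey=np.array([-ex[1],ex[0]])
    X=np.dot(pf,ex)+114;Y=np.dot(py,ey)-63
    o=X*ex+Y*ey;return o,o+15*ex+97*ey
print(org([368.72,235.13],[412.497,273.25]));print(org([373.4,199.99],[415.8,271.74]))
c,p,_=load("w1.npz");cv2.imwrite("pics/c5.png",cv2.resize(p[140:176,264:308,::-1],None,fx=14,fy=14,interpolation=cv2.INTER_CUBIC))
for a in((491,307.5),(492.5,308)): print(proj(c,[[*a,96],[*a,74]]))
print(ray(c,[(286,158)],96))
E
```

```text
(array([485.04433522, 217.0787456 ]), array([490.48157148, 315.08097242]))
(array([486.43647382, 215.38087937]), array([491.87371008, 313.38310619]))
[[284.67139765 165.91262789]
 [284.53401777 163.83987658]]
[[286.03484441 165.60850822]
 [285.81872738 163.55291117]]
[[491.56501167 316.51338589  96.        ]]
```

View pics/c5.png

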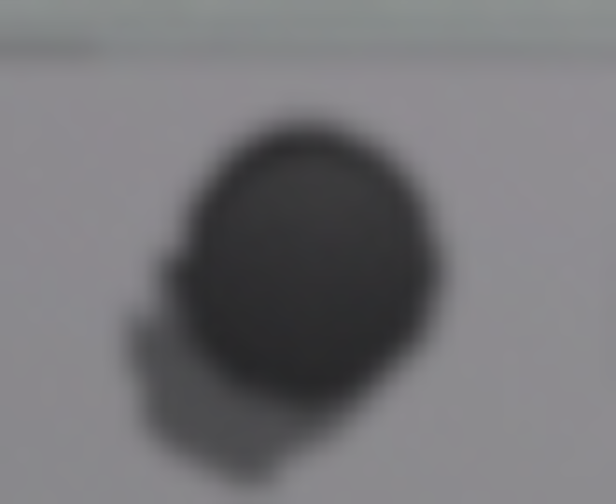

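```bash
python3 - <<'E'
from h import *
from station import env
R=q(.098)
env.movep([491,315.5,150],R)
env.servo_line([491,315.5,97],R,velocity=60);env.sleep(.2)
s=env.sense();print(s["time_s"],s["tcp_pos"],s["wrist_force"])
snap("w2");env.close_gripper(40);env.sleep(.2)
s=env.sense();print(s["time_s"],s["tcp_pos"],s["wrist_force"],s["grip_width"])
snap("s2","scene")
p=cv2.imread("pics/s2.png");cv2.imwrite("pics/c6.png",cv2.resize(p[140:245,290:420],None,fx=5,fy=5,interpolation=cv2.INTER_CUBIC))
E
```

```text
3.8 [491.14879406 315.65064805  97.33670658] [ 0.0624101  -0.01159925 -0.73707107]
5.1667 [491.23921226 315.50919654  97.05808895] [ 3.84434282  0.70766977 -2.3588203 ] 21.2286775064323
```

View pics/c6.png

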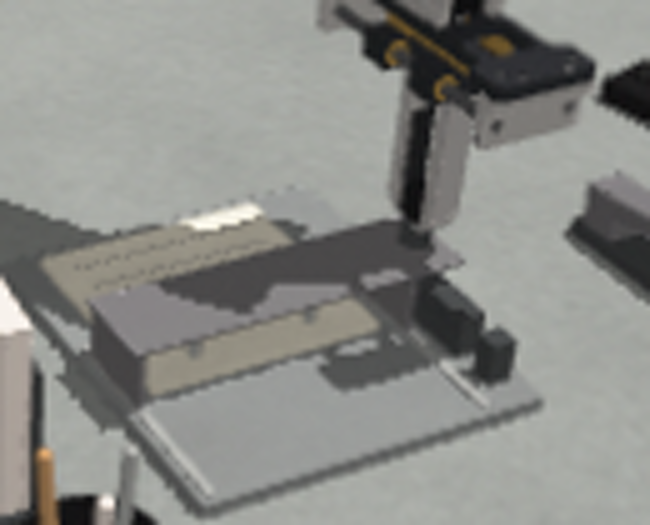

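View pics/w2.png

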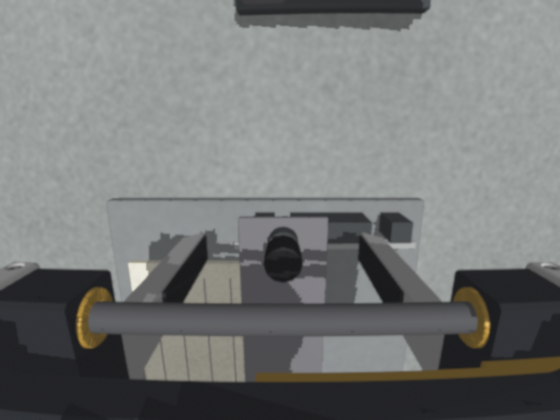

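The jaws sit around the knob (pixel (283,258)) and the grip width of 21.2 mm matches its 22 mm diameter. Now I'll lift.

```bash
python3 - <<'E'
from h import *
from station import env
s0=env.sense();p=s0["tcp_pos"]
z0=97
for dz in(5,10.5):
    env.servo_line([491.1,315.5,z0+dz],None,velocity=25);env.sleep(.1)
    s=env.sense();print(s["time_s"],s["tcp_pos"],s["wrist_force"],s["grip_width"])
d=np.array([np.cos(.098),np.sin(.098)])
for k in(10,):
    env.servo_line([*(np.array([491.1,315.5])+k*d),z0+10.5],None,velocity=40);env.sleep(.1)
    s=env.sense();print(s["time_s"],s["tcp_pos"],s["wrist_force"],s["grip_width"])
E
```

```text
5.6667 [491.15504057 315.4664776  101.77639866] [ 5.97875604  1.81492244 -6.4996664 ] 21.126173783614465
6.1333 [491.15231122 315.45306888 107.13726734] [ 5.8575475   0.90993529 -9.56652893] 20.768825113823752
6.6333 [501.13190861 316.44978631 107.42565805] [ 0.86893704  0.78481267 -8.10643459] 21.461273987550584
```

```bash
python3 - <<'E'
from h import *
from station import env
d=np.array([np.cos(.098),np.sin(.098)]);b=np.array([491.1,315.5])
for k in(40,66,71,73):
    env.servo_line([*(b+k*d),108],None,velocity=60 if k<70 else 25);env.sleep(.1)
    s=env.sense();print(k,s["time_s"],s["tcp_pos"],(s["tcp_pos"][:2]-b)@d,s["wrist_force"],s["grip_width"])
    if s["wrist_force"][0]<-12: break
E
```

```text
40 7.3833 [531.03501788 319.3727724  108.07076757] 40.122327833486715 [ 2.18892771  0.90545028 -9.58501649] 21.128961746618966
66 8.0667 [556.9057182  321.98582043 108.05927891] 66.12456545243155 [ 0.66454561  1.14913232 -8.73134175] 21.174564204577642
71 8.5167 [561.92114285 322.47732288 108.06333476] 71.16401547704191 [ 1.30083751  0.89007691 -9.82229813] 21.601567223505704
73 8.8667 [563.25801999 322.59908691 107.78114908] 72.50639186087511 [-5.06641179  0.81695406 -9.84020923] 21.15424041869564
```

It reached the end stop at about 72 mm. I'll back off slightly, lower the pin in, and release.

```bash
python3 - <<'E'
from h import *
from station import env
d=np.array([np.cos(.098),np.sin(.098)]);b=np.array([491.1,315.5])
P=b+72*d
env.servo_line([*P,108],None,velocity=25)
env.servo_line([*P,99.5],None,velocity=40);env.sleep(.1)
s=env.sense();print(s["time_s"],s["tcp_pos"],s["wrist_force"],s["grip_width"])
# pull-back test: pin should hold the hood
env.servo_line([*(P-2*d),99.5],None,velocity=25);env.sleep(.1)
s=env.sense();print("pin test",s["tcp_pos"],s["wrist_force"])
env.servo_line([*P,99.5],None,velocity=25)
env.release();env.sleep(.1)
env.servo_line([*P,190],None,velocity=150)
# view of posts in the mount pose
env.movep([448-16,206,260],q(.098+np.pi/2));env.sleep(.3)
snap("w3");snap("s3","scene");snap("t3","top")
s=env.sense();print(s["time_s"],s["tcp_pos"],s["wrist_force"],s["joints"])
p=cv2.imread("pics/s3.png");cv2.imwrite("pics/c7.png",cv2.resize(p[140:245,290:420],None,fx=5,fy=5,interpolation=cv2.INTER_CUBIC))
E
```

```text
9.5833 [562.94382933 322.58732913  99.62870935] [-0.99328877  1.63010659 -6.51330014] 21.660928080002183
pin test [560.88406463 322.38061208  99.65485164] [ 1.22170469  0.77970206 -6.50924706]
14.0333 [432.00677044 206.05973117 259.93498259] [ 0.46515986  0.41827062 -0.42158964] [-0.6970056   0.0699991   0.12379855  2.0024869  -0.00983406  1.0698003
  1.09993993]
```

View pics/c7.png

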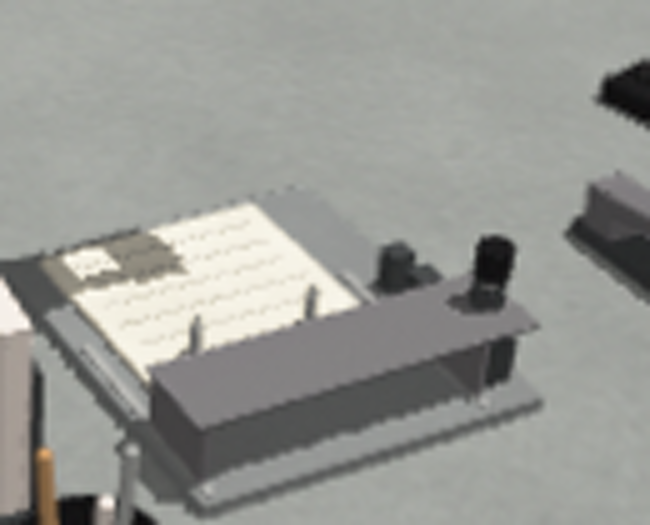

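View pics/w3.png

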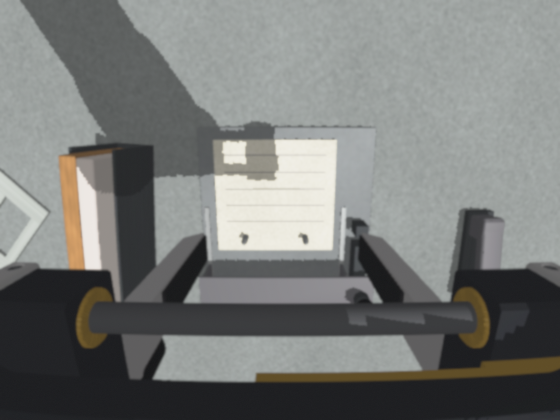

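```bash
python3 - <<'E'
from h import *
c,p,d=load("w3.npz");cv2.imwrite("pics/c8.png",cv2.resize(p[215:265,205:345,::-1],None,fx=5.7,fy=5.7,interpolation=cv2.INTER_CUBIC))
g=gray(p)
e1=fit(c,[cross(g,(x,244),(x,257)) for x in list(range(255,292,4))],18);print("rear",e1)
e2=fit(c,[cross(g,(343,y),(330,y)) for y in range(150,230,5)],18);print("+y",e2)
e3=fit(c,[cross(g,(207,y),(223,y)) for y in range(185,240,5)],18);print("-y",e3)
cs,ps,_=load("s3.npz")
a=.098;ex=np.array([np.cos(a),np.sin(a)]);ey=np.array([-ex[1],ex[0]])
X=np.dot(e1[0][2:],ex)-34;Y=(np.dot(e2[0][2:],ey)-63+np.dot(e3[0][2:],ey)+93)/2
print("widths",np.dot(e2[0][2:],ey)-np.dot(e3[0][2:],ey))
o=X*ex+Y*ey;print("origin",o)
for y in(25,-55):
    b=o+15*ex+y*ey;print(y,b,proj(c,[[*b,18],[*b,46]]).round(1))
k=o+87*ex+97*ey
for z in(74,96,81,103):print("knob scene",z,proj(cs,[[*k,z]]))
cv2.imwrite("pics/c9.png",cv2.resize(ps[180:215,370:405,::-1],None,fx=16,fy=16,interpolation=cv2.INTER_CUBIC))
E
```

```text
rear (array([ 1.02644496e-01, -9.94718075e-01,  5.22813904e+02,  2.03168320e+02],
      dtype=float32), np.float32(-1.4679707), np.float64(0.04894169959906203))
+y (array([9.7387600e-01, 2.2708052e-01, 4.2447501e+02, 2.7856033e+02],
      dtype=float32), np.float32(0.22907883), np.float64(3.0624481004258555))
-y (array([9.95580852e-01, 9.39083546e-02, 4.74653229e+02, 1.22145996e+02],
      dtype=float32), np.float32(0.09404693), np.float64(0.1763812048881349))
widths 160.57343482603181
origin [487.08227349 219.11407933]
25 [499.56422087 245.46177353] [[305.4 236.9]
 [307.  244.3]]
-55 [507.39167767 165.84562617] [[246.8 236.9]
 [244.4 244.2]]
knob scene 74 [[389.72690455 194.98711747]]
knob scene 96 [[390.90764809 188.60369212]]
knob scene 81 [[390.10024813 192.97200224]]
knob scene 103 [[391.28790274 186.54142822]]
```

View pics/c8.png

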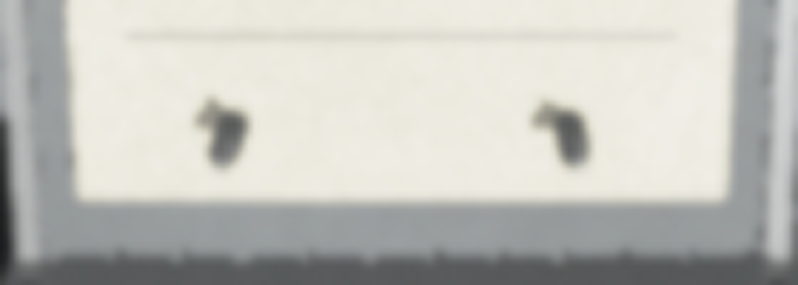

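View pics/c9.png

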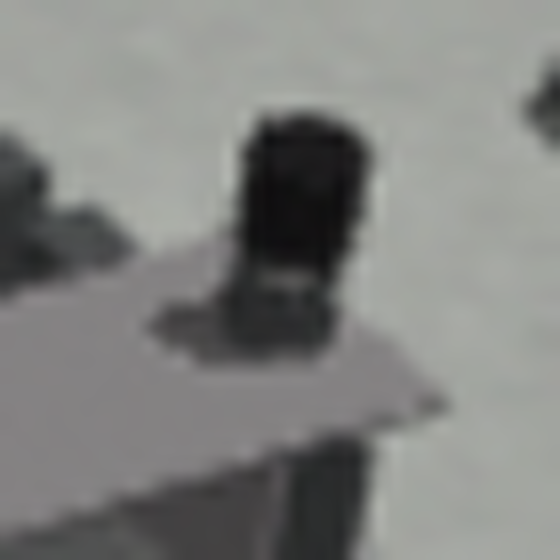

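```bash
python3 - <<'E'
from h import *
c,p,d=load("w3.npz");g=gray(p,.5)
a=.098;ex=np.array([np.cos(a),np.sin(a)]);ey=np.array([-ex[1],ex[0]])
E=[cross(g,(345,y),(328,y)) for y in range(195,232,4)]
e1=fit(c,[cross(g,(x,244),(x,257)) for x in list(range(255,292,4))],18);e2=fit(c,E,18);e3=fit(c,[cross(g,(207,y),(223,y)) for y in range(185,240,5)],18)
e4=fit(c,[cross(g,(x,130),(x,146)) for x in range(285,330,5)],18)
print(e2,e4)
S=lambda e,k:np.dot(e[0][2:],k)
print("rear x->org",S(e1,ex)-34,"front",S(e4,ex)+114,"+y",S(e2,ey)-63,"-y",S(e3,ey)+93)
X=S(e1,ex)-34;Y=(S(e2,ey)-63+S(e3,ey)+93)/2
o=X*ex+Y*ey;print("origin",o)
for y in(25,-55):
    b=o+15*ex+y*ey;print(y,b,"base/tip px",proj(c,[[*b,18],[*b,36],[*b,46]]).round(1).tolist())
# posts: dark blobs on sheet
m=((g<150)).astype(np.uint8)
for x0,x1 in((236,256),(294,316)):
    print(x0);print(g[230:248,x0:x1].astype(int))
E
```

```text
(array([8.8726538e-01, 4.6125931e-01, 4.6156152e+02, 2.8755096e+02],
      dtype=float32), np.float32(0.479414), np.float64(3.0195928846272153)) (array([ 9.9276371e-02, -9.9505991e-01,  3.7020578e+02,  2.2978285e+02],
      dtype=float32), np.float32(-1.4713562), np.float64(0.047076987198262775))
rear x->org 506.17793490164206 front 504.91216604737036 +y 178.01058833234828 -y 168.10403446539271
origin [486.81673032 221.75302904]
25 [499.2986777  248.10072324] base/tip px [[307.4, 236.9], [308.4, 241.6], [309.1, 244.3]]
-55 [507.1261345  168.48457588] base/tip px [[248.7, 236.9], [247.3, 241.5], [246.4, 244.2]]
236
[[233 234 234 234 233 232 232 233 234 234 234 234 235 234 233 233 233 233
  234 233]
 [234 233 233 233 229 223 222 228 232 233 234 234 235 235 235 235 234 234
  234 233]
 [235 234 233 231 221 202 196 212 224 228 230 231 234 235 236 235 234 234
  234 233]
 [236 235 232 225 208 180 168 181 199 209 214 221 229 234 235 234 233 233
  233 233]
 [236 234 229 213 186 161 149 149 154 162 174 194 216 230 233 233 233 232
  232 232]
 [234 232 223 197 168 152 140 126 117 116 128 154 194
[... 2031 characters left out ...]
6 103 114 141 186 222 232 234
  234 235 235 236]
 [235 234 236 235 234 233 233 227 201 150 112 107 119 145 188 222 232 233
  233 233 234 235]
 [235 235 235 235 234 234 234 230 213 171 131 122 135 160 198 225 233 234
  233 233 234 234]
 [236 236 236 236 235 236 235 232 223 197 165 154 165 186 213 229 234 235
  234 234 234 234]
 [236 236 236 236 236 236 236 234 230 220 203 194 201 213 225 231 234 235
  235 234 235 235]
 [236 236 235 235 235 234 234 234 233 230 225 221 223 226 230 233 234 234
  235 234 235 236]
 [235 235 235 234 234 234 234 234 233 233 231 231 231 232 233 233 234 234
  234 234 235 236]
 [235 234 234 234 234 234 234 234 233 233 233 233 233 234 234 234 234 234
  233 233 234 235]]
```

The plunger is down: knob top to bush bottom measures 15.0 px, against 14.8 predicted for down and 16.9 for up. The posts are clear of the hood at about (245,237) and (304,237). Now I'll view the frame from the same relative pose.

```bash
python3 - <<'E'
from h import *
from station import env
a=-.6535;ex=np.array([np.cos(a),np.sin(a)]);ey=np.array([-ex[1],ex[0]])
o=np.array([517.9,-228.5]);P=o-14.9*ex+9*ey
env.movep([*P,242],q(a+np.pi/2));env.sleep(.3)
snap("w4");s=env.sense();print(s["time_s"],s["tcp_pos"],s["wrist_force"],s["joints"])
E
```

```text
15.95 [ 511.65577175 -211.92054779  242.01030837] [-1.47160836 -0.31357059  0.52064778] [-0.26272376  0.24764196  0.64337376  1.89560822 -0.17019639  1.05267595
  1.3687301 ]
```

View pics/w4.png

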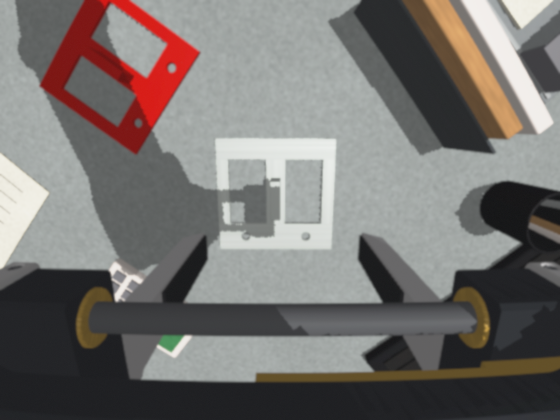

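The frame appears at (217–336, 139–249), with its holes at about (246,237) and (306,237). That is almost exactly where the posts were in the station view.

```bash
python3 - <<'E'
from h import *
c,p,d=load("w4.npz");g=gray(p,.5)
cv2.imwrite("pics/c10.png",cv2.resize(p[130:256,210:342,::-1],None,fx=4.5,fy=4.5,interpolation=cv2.INTER_CUBIC))
a=-.6535;ex=np.array([np.cos(a),np.sin(a)]);ey=np.array([-ex[1],ex[0]])
def S(e,k):return float(np.dot(e[0][2:],k))
R_=fit(c,[cross(g,(x,253),(x,243)) for x in range(230,325,5)],6)
F_=fit(c,[cross(g,(x,131),(x,146)) for x in range(225,330,5)],6)
Lp=fit(c,[cross(g,(341,y),(328,y)) for y in range(145,230,5)],6)
Lm=fit(c,[cross(g,(210,y),(225,y)) for y in range(145,175,4)],6)
for n,e in zip(("rear","front","+y","-y"),(R_,F_,Lp,Lm)):print(n,e[1],e[2])
print("len x",S(R_,ex)-S(F_,ex),"y",S(Lp,ey)-S(Lm,ey))
print("centre edges",(S(R_,ex)+S(F_,ex))/2,(S(Lp,ey)+S(Lm,ey))/2, "rear-73",S(R_,ex)-73)
for (x,y) in((246,237),(306,237)):
    r=g[y-7:y+8,x-8:x+9]; w=np.clip(np.median(r)-12-r,0,None)
    yy,xx=np.mgrid[y-7:y+8,x-8:x+9]; cx=(w*xx).sum()/w.sum();cy=(w*yy).sum()/w.sum()
    W=ray(c,[(cx,cy)],5)[0][:2];print((cx,cy),W,W@ex,W@ey)
T=np.array([511.656,-211.92]);print("tcp",T@ex,T@ey)
E
```

```text
rear 0.91637075 0.16534587362773112
front 0.9148142 0.23299319895256954
+y -0.658165 0.12721818124538414
-y -0.65126663 0.24081056854999344
len x 147.2677558008835 y 151.06354779242548
centre edges 546.6738368269921 134.65451964779723 rear-73 547.3077147274338
(np.float64(248.33041362530415), np.float64(232.99610705596106)) [ 534.66065444 -285.79311554] 598.2529380918294 98.14857289426322
(np.float64(305.7382106654914), np.float64(236.35434111943587)) [ 585.27587154 -227.28485351] 602.8682262833908 175.37432017501112
tcp 535.0755816454506 142.81481247679707
```

View pics/c10.png

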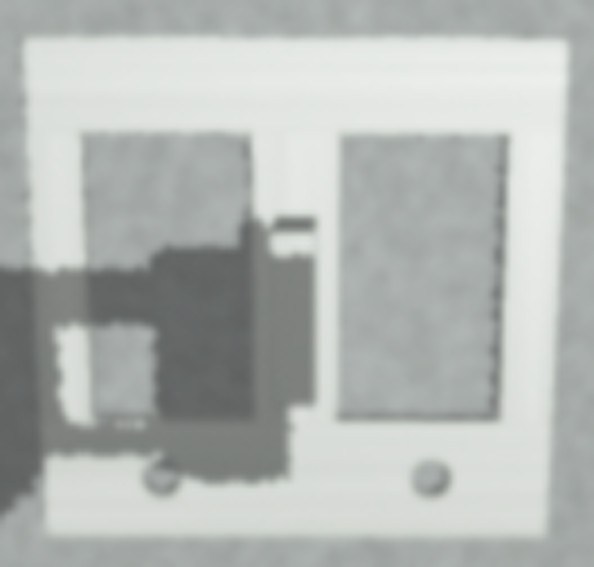

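```bash
python3 - <<'E'
from h import *
from station import env
a=-.6535;ex=np.array([np.cos(a),np.sin(a)]);ey=np.array([-ex[1],ex[0]])
o=547.0*ex+134.65*ey;print(o)
Q=q(-.655+np.pi/2)
env.servo_line([*o,100],Q,velocity=150)
env.servo_line([*o,34.5],Q,velocity=80);env.sleep(.2)
s=env.sense();print(s["time_s"],s["tcp_pos"]-[*o,34.5],s["wrist_force"]);snap("w5")
env.close_gripper(45);env.sleep(.2)
s=env.sense();print(s["time_s"],s["tcp_pos"]-[*o,34.5],s["wrist_force"],s["grip_width"])
env.servo_line([*o,60],Q,velocity=60);env.sleep(.2)
s=env.sense();print(s["time_s"],s["tcp_pos"],s["wrist_force"],s["grip_width"],s["wrist_torque"]);snap("w6")
E
```

```text
[ 516.15956766 -225.65221738]
18.2167 [ 0.30801775 -0.03246508  0.443254  ] [ 0.22617524 -0.63833099  0.46043436]
19.6917 [-0.04596866 -0.02411155 -0.00619395] [-0.31875018 -0.77685122  0.21025268] 11.421791655575955
20.4667 [ 515.98324465 -225.55859264   59.73289902] [ 0.56836943  0.140868   -3.31266492] 11.621968446656497 [-0.02133198  0.01259959 -0.00220379]
```

View pics/w5.png

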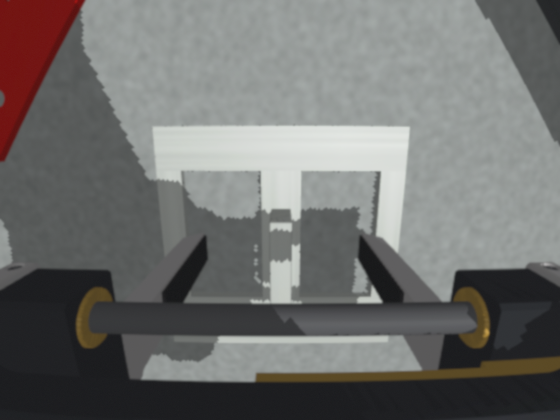

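View pics/w6.png

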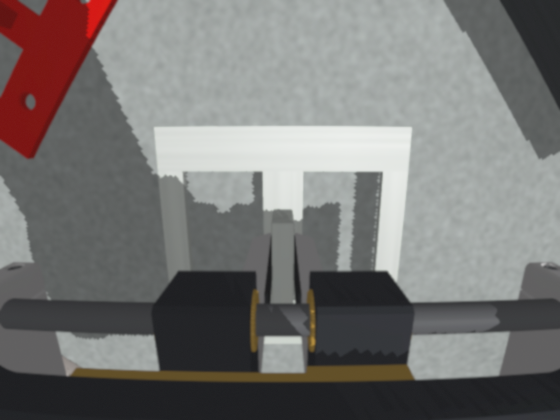

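```bash
python3 - <<'E'
from h import *
from station import env
c,p,_=load("w6.npz");g=gray(p);s=env.sense();T=s["tcp_pos"]
from scipy.spatial.transform import Rotation as Ro
M=Ro.from_quat(s["tcp_rot"]).as_matrix()
z=T[2]-34.5+6
w=ray(c,[cross(g,(x,120),(x,136)) for x in range(175,400,10)],z);t=(w-T)@M;print("front in tool y",t[:,1].mean(),np.polyfit(t[:,0],t[:,1],1))
w=ray(c,[cross(g,(420,y),(395,y)) for y in range(140,230,10)],z);t=(w-T)@M;print("+y in tool x",t[:,0].mean(),np.polyfit(t[:,1],t[:,0],1))
w=ray(c,[cross(g,(148,y),(165,y)) for y in range(132,170,6)],z);t=(w-T)@M;print("-y in tool x",t[:,0].mean())
a=.098;ex=np.array([np.cos(a),np.sin(a)]);ey=np.array([-ex[1],ex[0]])
m=465.6*ex+153.8*ey;print("mount",m)
Q=q(a+np.pi/2)
env.servo_line([T[0],T[1],215],None,velocity=200)
env.movep([*m,215],Q)
env.servo_line([*m,105],Q,velocity=120);env.sleep(.3)
s=env.sense();print(s["time_s"],s["tcp_pos"],s["wrist_force"],s["grip_width"])
snap("w7");snap("s7","scene");snap("t7","top")
p=cv2.imread("pics/s7.png");cv2.imwrite("pics/c11.png",cv2.resize(p[140:245,270:420],None,fx=5,fy=5,interpolation=cv2.INTER_CUBIC))
E
```

```text
front in tool y -73.99851448427867 [-8.78520891e-05 -7.39983276e+01]
+y in tool x 76.71903289671998 [2.58864054e-03 7.68275588e+01]
-y in tool x -75.62804078487919
mount [448.31769193 198.61784186]
24.3917 [448.45573996 198.75722452 105.34387592] [-0.14499069 -0.39935913 -3.64423338] 11.711851243533756
```

View pics/c11.png

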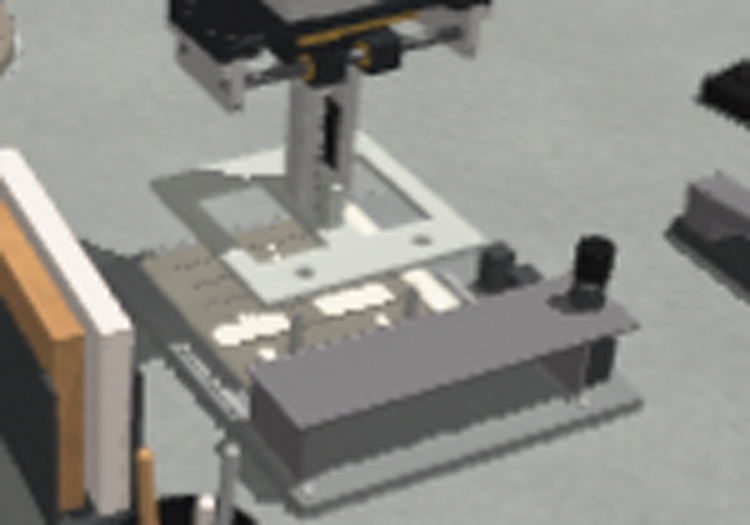

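View pics/t7.png

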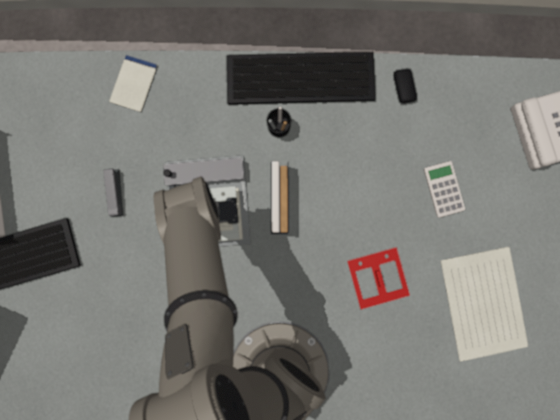

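View pics/w7.png

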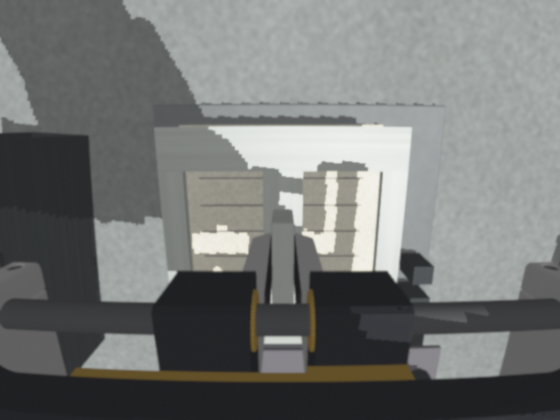

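Scene crop: the frame hangs level above the sheets, with its holes at about (305,272) and (422,240) and the post tips below at (295,315) and (411,290). I'll cross-check hole against post with the scene camera.

```bash
python3 - <<'E'
from h import *
c,p,_=load("s7.npz");g=gray(p,.4)
cv2.imwrite("pics/c12.png",cv2.resize(p[180:212,318:366,::-1],None,fx=16,fy=16,interpolation=cv2.INTER_CUBIC))
a=.098;ex=np.array([np.cos(a),np.sin(a)]);ey=np.array([-ex[1],ex[0]])
m=np.array([448.456,198.757])
for y in(40,-40):
    h=m+55*ex+y*ey;print(y,"exp hole px",proj(c,[[*h,76.8]]),"exp tip",proj(c,[[*h,46],[*h,30]]).tolist())
E
```

```text
40 exp hole px [[354.5226145  187.52833549]] exp tip [[353.4926594126215, 196.1482658147048], [352.967633033268, 200.52091742562877]]
-40 exp hole px [[330.93658866 193.94952327]] exp tip [[330.2537750271813, 202.68015270521266], [329.9058701214653, 207.10549143901946]]
```

View pics/c12.png

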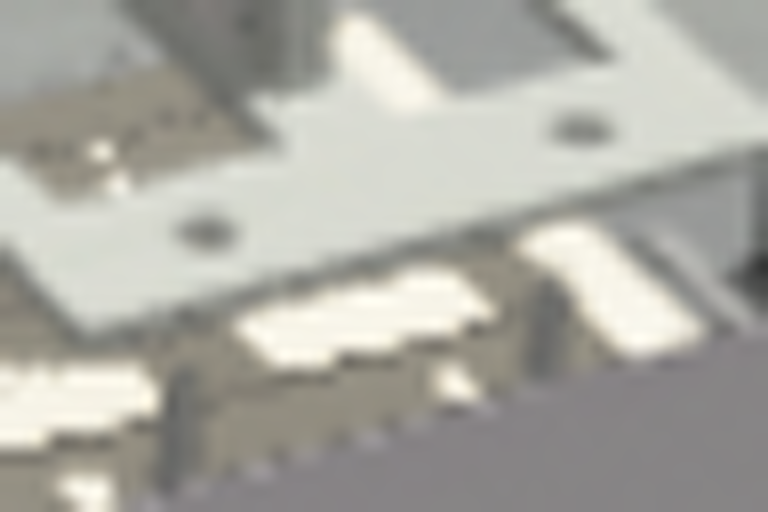

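```bash
python3 - <<'E'
from h import *
c,p,_=load("s3.npz");c7,p7,_=load("s7.npz")
g=gray(p,.3);g7=gray(p7,.3)
for r in range(195,203):print(r,g[r,346:360].astype(int),g7[r,346:360].astype(int))
for r in range(202,209):print(r,g[r,323:337].astype(int),g7[r,323:337].astype(int))
cv2.imwrite("pics/c13.png",cv2.resize(p[180:212,318:366,::-1],None,fx=16,fy=16,interpolation=cv2.INTER_CUBIC))
E
```

```text
195 [239 231 223 230 224 241 240 240 241 232 194 136 134 170] [133 128 124 131 187 237 240 242 244 235 198 139 137 174]
196 [224 241 241 241 242 236 226 235 241 242 233 193 136 124] [149 143 143 144 144 179 215 232 244 244 236 197 139 127]
197 [240 240 241 241 240 212 151 210 239 241 242 233 196 150] [227 162 143 143 142 139 141 204 241 244 244 236 200 153]
198 [240 241 241 240 230 176 127 169 223 242 242 243 239 209] [243 228 164 142 135 119 111 145 221 244 244 245 241 213]
199 [239 237 239 233 210 150 125 189 236 242 243 243 244 239] [240 233 210 134 125 113 109 119 197 240 245 245 245 241]
200 [231 222 230 224 219 124 111 199 242 242 243 244 244 241] [210 128 133 128 132 108 109 127 145 202 242 245 245 243]
201 [240 240 241 241 217 121 117 202 242 240 238 239 237 218] [142 142 143 144 130 108 110 127 145 142 203 239 239 221]
202 [240 240 241 241 212 102 127 202 236 221 189 181 155 129] [164 143 143 143 126 104 113 129 144 133 129 160 158 132]
202 [221 224 225 239 239 236 230 236 239 239 240 240 239 237] [162 165 167 166 139 139 135 137 140 141 142 181 232 233]
203 [239 239 238 238 238 220 156 220 238 237 237 237 231 222] [241 241 240 230 166 130 112 125 139 136 138 138 131 125]
204 [238 239 239 238 231 182 147 210 232 225 225 225 230 240] [241 241 241 241 226 120 114 124 131 127 127 127 131 141]
205 [240 238 236 235 222 131 142 184 220 239 239 240 240 240] [242 240 236 230 213 109 113 114 124 141 140 140 141 141]
206 [238 232 224 221 208 108 133 195 240 240 240 240 240 240] [232 225 185 129 122 107 113 123 141 141 141 141 141 141]
207 [234 219 239 240 224 104 123 189 240 239 240 238 235 234] [135 123 140 141 132 105 112 122 141 140 141 140 137 142]
208 [240 240 240 240 219 105 123 191 238 233 233 221 185 178] [140 142 141 141 131 105 111 120 139 137 142 139 123 140]
```

View pics/c13.png

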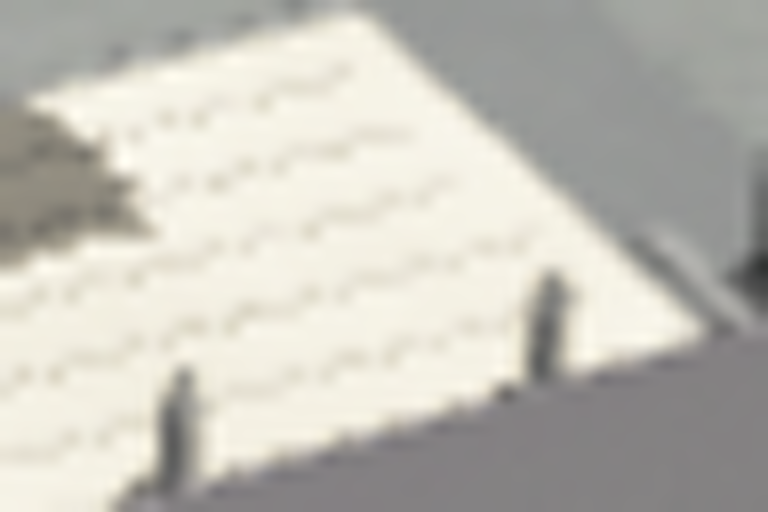

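```bash
python3 - <<'E'
from h import *
c,p,_=load("s7.npz");g=gray(p,.01)
for (x,y) in((354,187),(330,194)):
    r=g[y-3:y+4,x-5:x+6];print(r.astype(int))
    w=np.clip(205-r,0,None);yy,xx=np.mgrid[y-3:y+4,x-5:x+6];print((w*xx).sum()/w.sum(),(w*yy).sum()/w.sum())
c,p,_=load("w7.npz");g=gray(p)
E
```

```text
[[162 163 171 183 197 209 215 215 215 217 217]
 [191 203 216 216 215 216 215 216 216 216 217]
 [216 215 216 213 210 209 211 214 216 216 216]
 [215 216 214 194 166 161 174 203 216 216 215]
 [215 215 211 182 148 140 146 189 215 215 216]
 [216 216 215 215 210 203 209 215 215 214 211]
 [216 215 216 215 215 216 213 210 208 196 178]]
353.12363636363636 186.73272727272726
[[232 179 193 207 217 217 217 217 216 215 216]
 [218 219 218 217 215 211 210 215 216 215 215]
 [218 217 216 212 198 179 177 201 214 215 216]
 [215 216 214 202 158 132 130 165 209 217 216]
 [215 216 216 213 195 168 163 187 216 215 216]
 [218 218 218 217 216 216 217 217 214 209 207]
 [217 218 218 217 216 212 208 207 195 168 160]]
330.85555555555555 194.37777777777777
```

The scene camera puts the posts about 2 mm to the −y side of the holes, and the wrist comparison says about 1 mm. I'll shift −1.7 mm in y and lower in small steps, watching the forces.

```bash
cat > low.py <<'E'
from h import *
from station import env
a=.098;ex=np.array([np.cos(a),np.sin(a)]);ey=np.array([-ex[1],ex[0]])
M0=465.6*ex+153.8*ey;Q=q(a+np.pi/2)
def go(dx,dy,z,v=30,w=.15):
    m=M0+dx*ex+dy*ey
    env.servo_line([*m,z],Q,velocity=v);env.sleep(w)
    s=env.sense();f=s["wrist_force"];t=s["wrist_torque"];d=s["tcp_pos"]-[*m,z]
    print(f"t{s['time_s']:.1f} z{z} under{z-34.5} Fst {f[:2]@ex:.1f} {f[:2]@ey:.1f} {f[2]:.1f} T {t[:2]@ex:.2f} {t[:2]@ey:.2f} {t[2]:.2f} err {d.round(1)} w{s['grip_width']:.1f}")
    return f
E
python3 - <<'E'
from low import *
dx,dy=-.3,-1.7
for z in(88,82,79,76.5,74,71.5):
    f=go(dx,dy,z)
    if f[2]>2 or np.hypot(f[0],f[1])>6: break
E
```

```text
t25.4 z88 under53.5 Fst -1.1 0.4 -3.4 T 0.11 0.02 -0.04 err [0.1 0.1 0.2] w11.9
t25.9 z82 under47.5 Fst -1.0 0.3 -3.0 T 0.03 0.02 -0.03 err [ 0. -0.  0.] w11.7
t26.3 z79 under44.5 Fst -0.0 -0.5 -2.7 T 0.03 -0.02 -0.01 err [ 0. -0.  0.] w11.8
t26.7 z76.5 under42.0 Fst -0.6 -0.6 -3.2 T 0.00 0.03 -0.05 err [ 0. -0. -0.] w11.5
t27.1 z74 under39.5 Fst 0.3 0.5 -4.2 T -0.00 -0.02 0.00 err [-0. -0. -0.] w11.8
t27.5 z71.5 under37.0 Fst 0.5 0.3 -3.5 T 0.08 -0.04 -0.02 err [ 0. -0.  0.] w12.1
```

Both post tips have entered without contact, so I'll continue down.

```bash
python3 - <<'E'
from low import *
dx,dy=-.3,-1.7
for z in(69,66,62,58,55,53.5):
    f=go(dx,dy,z,25,.12)
    if f[2]>1.5 or np.hypot(f[0],f[1])>7: break
E
```

```text
t27.9 z69 under34.5 Fst -0.1 0.7 -2.2 T 0.03 -0.06 0.01 err [ 0. -0. -0.] w11.6
t28.3 z66 under31.5 Fst 0.2 -0.1 -1.8 T 0.03 -0.00 0.01 err [ 0. -0. -0.] w11.7
t28.7 z62 under27.5 Fst -0.8 -0.1 -2.7 T 0.06 -0.02 0.00 err [ 0. -0. -0.] w11.8
t29.1 z58 under23.5 Fst 0.0 -0.3 -3.6 T -0.01 0.03 -0.03 err [-0. -0. -0.] w11.5
t29.5 z55 under20.5 Fst -0.2 -0.4 -2.8 T -0.03 -0.01 0.01 err [ 0. -0.  0.] w12.0
t29.9 z53.5 under19.0 Fst -0.6 0.2 -3.7 T 0.05 0.03 0.00 err [-0. -0.  0.] w11.4
```

```bash
python3 - <<'E'
from low import *
dx,dy=-.3,-1.7
for z in(52.8,52.2,51.6,51.0):
    f=go(dx,dy,z,10,.15)
    if f[2]>0: break
snap("s8","scene")
p=cv2.imread("pics/s8.png");cv2.imwrite("pics/c14.png",cv2.resize(p[140:245,270:420],None,fx=5,fy=5,interpolation=cv2.INTER_CUBIC))
E
```

```text
t30.3 z52.8 under18.299999999999997 Fst 0.2 0.3 -3.0 T 0.10 -0.05 -0.03 err [ 0. -0.  0.] w12.1
t30.7 z52.2 under17.700000000000003 Fst -2.4 -1.0 5.0 T -0.15 0.47 -0.06 err [0.1 0.  0.3] w12.0
```

View pics/c14.png

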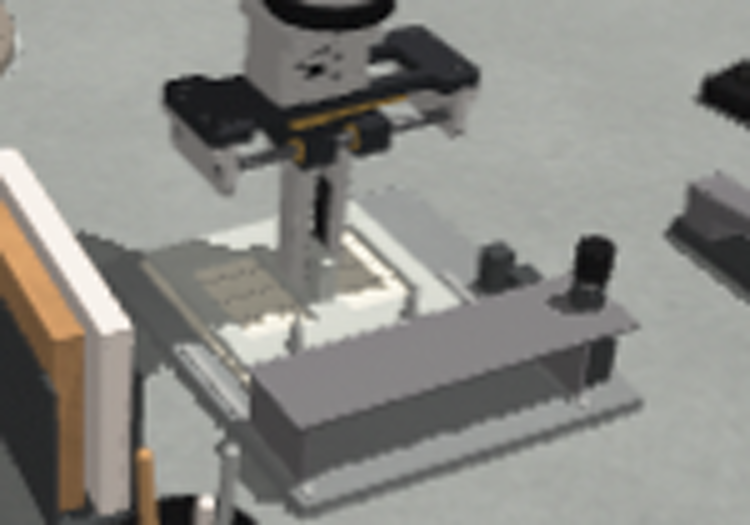

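The frame lies flat on the stack, with both posts standing through it at (295,333) and (410,300), and the contact came at the expected height. I'll release, retreat straight up, and check.

```bash
python3 - <<'E'
from low import *
env.release();env.sleep(.2)
go(-.3,-1.7,110,60);go(-.3,-1.7,260,200)
m=np.array([432,206]);env.movep([*m,260],Q);env.sleep(.3)
snap("w9");snap("s9","scene")
p=cv2.imread("pics/s9.png");cv2.imwrite("pics/c15.png",cv2.resize(p[140:245,270:420],None,fx=5,fy=5,interpolation=cv2.INTER_CUBIC))
c,p,d=load("w9.npz")
o=-c["R"].T@c["t"]
px=np.array([(230,145),(270,145),(320,145),(225,190),(330,190),(228,245),(275,243),(318,245)]);u=cv2.undistortPoints(px.astype(float).reshape(-1,1,2),c["intrinsics"],c["dist"]).reshape(-1,2)
dd=np.array([np.median(d[b-1:b+2,a-1:a+2]) for a,b in px])
print(((np.c_[u,np.ones(len(u))]*dd[:,None]-c["t"])@c["R"]).round(1))
E
```

```text
t33.5 z110 under75.5 Fst 0.5 -0.1 -0.1 T 0.03 -0.00 0.05 err [-0.2 -0.2 -0.3] w94.1
t34.5 z260 under225.5 Fst 0.8 -0.4 -0.6 T 0.04 -0.05 -0.03 err [-0.4 -0.3 -1.1] w93.9
[[386.3 136.7  25.9]
 [381.5 186.3  26. ]
 [375.3 248.1  26.9]
 [444.  133.6  25.7]
 [430.6 268.2  26.2]
 [518.8 141.7  26.4]
 [509.8 204.5  25.9]
 [506.8 262.3  26.4]]
```

View pics/c15.png

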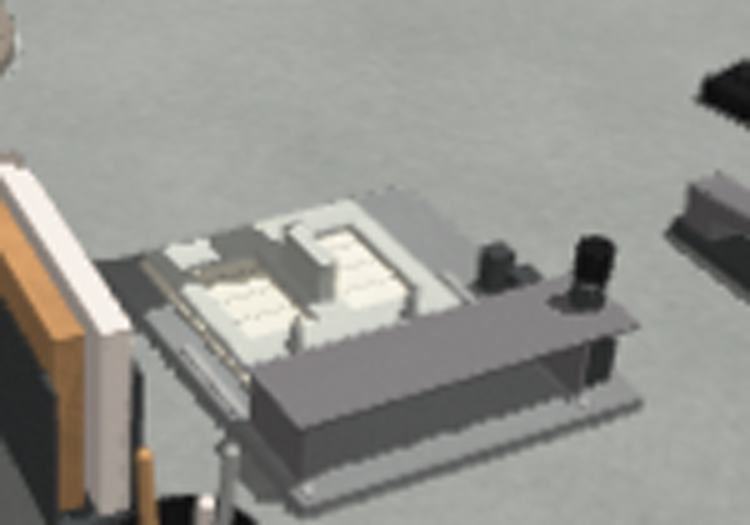

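View pics/w9.png

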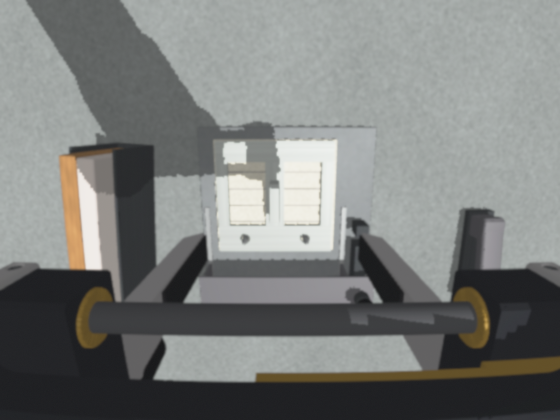

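View pics/s9.png

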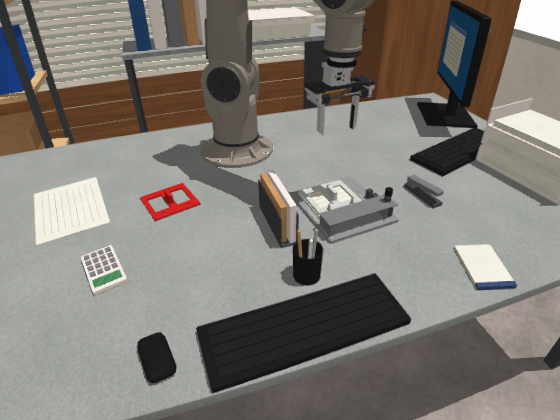

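```bash
python3 - <<'E'
from h import *
def z(n,box):
    c,p,d=load(n);x0,x1,y0,y1=box
    yy,xx=np.mgrid[y0:y1,x0:x1];px=np.c_[xx.ravel(),yy.ravel()]
    u=cv2.undistortPoints(px.astype(float).reshape(-1,1,2),c["intrinsics"],c["dist"]).reshape(-1,2)
    X=(np.c_[u,np.ones(len(u))]*d[yy,xx].ravel()[:,None]-c["t"])@c["R"]
    return np.percentile(X[:,2],[20,50,80,95,99]).round(1)
print("w1 shut/down",z("w1.npz",(281,291,152,160)))
print("w9",z("w9.npz",(348,372,288,306)),z("w3.npz",(348,372,288,306)))
print("hood",z("w9.npz",(240,330,283,298)))
print("scene before",z("scene0.npz",(368,380,173,185)),"after",z("s9.npz",(382,396,184,200)))
E
```

```text
w1 shut/down [97.4 98.  98.7 99.1 99.5]
w9 [ 58.1  61.9  83.4 347.9 348.6] [ 57.9  61.3  83.  347.8 416. ]
hood [57.4 57.9 58.5 59.1 59.8]
scene before [-0.8 29.7 91.1 95.8 97.4] after [-1.   2.  87.3 96.2 97.2]
```

The knob top in scene depth is 97.4 mm at the start and 97.2 mm now, so the plunger is fully down in the rear hole. I'll hand in.

```bash
python3 -c "
from station import env
print(env.sense()['time_s']);print(env.finish_job())"
```

```text
35.1833
the job is handed in; nothing more can be done
None
```

I finished the job and handed it in at 35.2 s. The hood is fully back with the plunger down, and the frame lies flat on the sheet stack over both posts.

**Hood and plunger:** I lifted the plunger, slid the hood about 72 mm to its end stop, lowered the pin at the rear hole and let go. The top of the knob reads 97.2 mm, against 97.4 mm at the start with the plunger down. With the plunger most of the way down, the hood also moved back about 2 mm with little resistance, so that check did not prove the pin was holding. I pushed the hood to its end again before letting go and relied on the knob height.

**Frame:** I carried it by its rib over the sorter and lowered it in small steps. There was no contact force until it touched the stack at the expected height, and then I released it. The last pictures show both posts through the holes. Its top face reads 25.7–26.9 mm all over, against 24 mm expected; the same camera also reads the hood about 2 mm high.

**Alignment:** Before lowering, the two cameras disagreed on the sideways position of the posts: the scene camera said about 2.4 mm off, the wrist camera about 1 mm. I moved the frame 1.7 mm, and it went on freely.

**Other items:** In the last pictures the pen cup, calculator, stapler and red look-alike are where they were. The arm was well clear and touching nothing.

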